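# Block a miniature bat into its packing crate

## Task

The miniature cricket bat lies along one long side of its open crate and could slide about. Stand the blue-topped narrow wooden block in the gap beside the blade and the red-topped wide block in the gap beside the handle, both on the open side of the bat, lengthwise along the crate and right down on the crate's floor. Leave the bat lying where it is and let go of both blocks.

Things in the scene. Friction and masses are not known exactly. Their poses are not given: they have to be found in the camera images.
- crate: Open wooden crate half, fixed, 382 (x) x 140 (y) x 38 mm high; walls 10, floor 8 thick. Origin: centre of underside. Inside 362 x 120. Bat lies along its x, blade to +x, against the -y wall. Gaps on the +y side, in crate frame: by the blade x -25 to 181, y from blade edge (about 18) to wall at 60; by the handle x -181 to -51, y from handle (about -8) to 60. Yaw within 0.3 rad.
- bat: Loose miniature wooden bat, 350 mm long, flat on the crate floor, about 350 g. Origin: underside, middle of its length; x to the blade's toe, z up. Blade x -25 to 175, 76 wide, 26 thick, with a low middle ridge up to 32 mm; tapered shoulder x -25 to -63; black round handle, 24 thick, to x -175.
- narrow_block: Wooden packing block with a blue top, for the gap beside the blade: 70 mm long (its x), 28 mm wide (its y), 80 mm tall (its z), the two long bottom edges bevelled 5 mm. Origin: centre of its underside; it starts standing on the bench. About 90 g.
- wide_block: Wooden packing block with a red top, for the gap beside the handle: 70 mm long (its x), 54 mm wide (its y), 80 mm tall (its z), the two long bottom edges bevelled 5 mm. Origin: centre of its underside; it starts standing on the bench. About 170 g.

How it is judged (in metres and radians):
At the end, for the whole second after the job is handed in: Both blocks stand upright (7 deg) on the crate floor (6 mm), at rest, lengthwise (14 deg): narrow between blade and +y wall (crate x 0 to 155, y 22 to 52 mm), wide between handle and +y wall (x -160 to -75, y 10 to 42 mm); the bat on the crate floor, within 20 mm of its start (x of narrow_block in the frame of crate between 0 and 0.155 m and y of narrow_block in the frame of crate between 0.022 and 0.052 m and z of each of narrow_block, wide_block, bat in the frame of crate below 0.014 m and angle between each of narrow_block, wide_block's own z axis and vertical below 0.12 rad and angle between the x axis of each of narrow_block, wide_block and the x axis of crate, either way round below 0.25 rad and linear speed of each of narrow_block, wide_block, bat below 0.02 m/s and angular speed of each of narrow_block, wide_block below 0.1 rad/s and x of wide_block in the frame of crate between -0.16 and -0.075 m and y of wide_block in the frame of crate between 0.01 and 0.042 m and distance of bat from where it was at the start of the episode below 0.02 m); the robot touches nothing.
It fails at once if the bat is pushed or lifted more than 30 mm from its place (distance of bat from where it was at the start of the episode above 0.03 m).
It also fails if it takes over 58 s, if anything falls off the work surface, if the arm or the gripper's body presses on something with over 40 N, if the wrist force passes 120 N, or if a joint passes its speed limit or range.

## Robot

A 6-joint arm with a two-finger parallel gripper is mounted at the origin on the work surface. World frame = base frame: x ahead of the robot, y to its left, z up, the work surface at z = 0. Lengths are in mm, angles in rad, forces in N, time in s.
With the tool pointing down it reaches from about 350 to 800 mm from the base axis. Payload 7.3 kg.
Tool frame: the origin (TCP) lies at the very end of the fingers, on their centre line; the grasp point (between the pads) lies 19 mm behind it (grip_point_offset is the distance from the TCP to the grasp point, in mm); z points along the fingers, y is the direction in which the jaws open and shut (so a half turn about z gives the same grasp; the last joint's range is limited). The gripper opens to 85 mm and grips with 20 to 120 N. Pads are 22 mm wide; open, the fingers measure 114 mm over their backs; the gripper's body (76 mm by 85 mm) begins 54 mm behind the grasp point. The pads swing forward as they close: fully open they stand 13 mm farther back than shut.
Start: joints at [1.105, 0.342, 1.524, -0, 1.275, -0.146], TCP at [165.034, 498.408, 205.322] pointing down, gripper open.
Joint ranges: [-2.53, 2.53], [-0.77, 2.02], [0.04, 2.7], [-1, 4.14], [0.28, 2.66], [-3.11, 3.11]. Speed limits (rad/s): [2.57, 2.57, 3.14, 3.14, 3.14, 3.14].

## Interface

Orientations are given as a unit quaternion [w, x, y, z].
In Python, from plant import * gives the robot as it stands. The module is installed in compiled form; this text tells all that it offers.
- The arm moves only by the tool arm_command, never from a script. Its argument "moves" is a list that holds one entry, the list of rows, each a list of 4 numbers: the shift along the tool's x, y, z in cm, then the turn about the tool's z in rad. In form: [[[x, y, z, roll], ...]]. A call has 1 to 8 rows; each row is the pose to reach, as a shift and turn from the pose commanded when the call began, along the tool's axes at that moment; what a row does not reach only later rows make up. A row lasts 1/10 s, in which the tool goes at most 50 mm and 8.59 degrees, less where a joint would pass 70% of its speed; a pose out of reach is approached as far as the arm can. A call with a gripper value outside its range is refused whole. "hand" is the closure, from -1 (fully open) to 1 (shut), set as the call begins (left out, the last holds). The fingers move at their own pace and stop on an object; "newtons" is the grip in N (left out, the last holds). Time passes only in rows, so rows that repeat a pose let the fingers close. It gives the time, the measured TCP pose, the force and the opening at its end, in the units of the state.
- get_obs(): the state, without advancing time (a new reading comes with each control period).
- camera(name): name is "scene" or "top"; returns a dict with "frame" (480x640x3 uint8, blue, green, red), "range_z" (480x640 float32, mm along the optical axis (not along the pixel's ray), 0 where there is no reading), "fov_y" (degrees; the focal length in pixels is half the picture's height over the tangent of half this angle, whatever the lens; pixels are square), "cx", "cy" (the principal point, pixels), "distortion" ([k1, k2, p1, p2, k3] as OpenCV has them; the pictures are not rectified), "eye" and "attitude" of the camera in the world. Camera axes: x right, y up, looking along -z (the intrinsics and any distortion apply to the point x, -y, -z); pixel columns grow to the right and rows downward; lengths in mm; the calibration is good to about 2 mm. A picture is of the moment at which its call begins.
- sign_off(): hands the job in, once; it reports no verdict.
Trained networks look in a picture, given as the dict that the camera call returned (one of the last four; its "shot" number tells which), for a name from the list of things; names that differ only in an ending like _2 or _b are one class to them, and where a whole thing is asked for, a point or a joint stands for the part that bears it (a point fixed in the world has none). Each returns a list of dicts, best first, with "confidence" (0 to 1); they miss things now and then, are a little off and sometimes report something else, mostly with a low value. They report only what shows in the picture. A call takes as long as a camera call.
- find_in(picture, target): "xy" ([column, row] as shares, 0 to 1, of the picture: columns of its width, rows of its height, amid what is visible of it).
- masks_of(picture, target): "region" (480x640 bool, what is visible of it) and "xy" ([column, row] as shares, 0 to 1, of the picture: columns of its width, rows of its height, amid what is visible of it).
The state is a dict: "time": time; "q": joint angles; "qvel": joint speeds; "joint_efforts": joint torques, N m; "ee_pos": TCP position; "tool_rot": TCP orientation; "wrist_force": force on the tool from outside, world axes, zero at the start; "torque": the same for the moment, N m; "opening": opening from 0.0 (shut) to 1.0 (fully open).
Only numpy, scipy, OpenCV 4.12 (cv2) and the standard library are available. Lean on these libraries where they do the work, as an engineer would, in place of code of your own. Each camera call takes 0.05 s, during which the arm holds its last target. There are 200 camera calls.

## Working session

There is one attempt and no reset: what is moved stays moved. The work goes in short steps, Python scripts to look and compute and a tool call to move; the robot and the scene stay as the last step left them, time stands still between calls to the robot, and variables do not carry over. Pictures are saved under pics/ and viewed, about 8 in all and at most 12, crops included, and the job is handed in when it is done.

Besides the shell and the picture viewer there is one more tool, called after ">>>" by a JSON object that holds its "name" and its "arguments", one argument or row to a line. arm_command: Moves the arm, as the interface text tells. Its arguments: {"type":"object","properties":{"moves":{"type":"array","items":{"type":"array","items":{"type":"array","items":{"type":"number"}}}},"hand":{"type":"number"},"newtons":{"type":"number"}},"required":["moves"]}

```bash
mkdir -p pics; cat > h.py <<'E'
from plant import *
import numpy as np, cv2
from scipy.spatial.transform import Rotation as R
def rot(q): 
    q=np.array(q,float)
    if q.shape==(3,3): return q
    return R.from_quat([q[1],q[2],q[3],q[0]]).as_matrix()
def cloud(p,us,vs):
    f=240/np.tan(np.radians(p["fov_y"])/2)
    K=np.array([[f,0,p["cx"]],[0,f,p["cy"]],[0,0,1.]])
    n=cv2.undistortPoints(np.stack([us,vs],1).astype(np.float64).reshape(-1,1,2),K,np.array(p["distortion"],float)).reshape(-1,2)
    z=p["range_z"][vs,us].astype(float)
    P=np.stack([n[:,0]*z,-n[:,1]*z,-z],1)
    return (P@rot(p["attitude"]).T+np.array(p["eye"]))[z>0]
def allcloud(p):
    v,u=np.mgrid[0:480,0:640]; v=v.ravel();u=u.ravel()
    return cloud(p,u,v)
E
cat > look.py <<'E'
from h import *
import sys
o=get_obs(); print(o["time"],o["ee_pos"],o["tool_rot"],o["opening"])
for c in ["top","scene"]:
    p=camera(c); print(c,p["eye"],p["attitude"],p["fov_y"])
    cv2.imwrite(f"pics/{c}0.png",p["frame"])
    for t in ["crate","bat","narrow_block","wide_block"]:
        for m in masks_of(p,t)[:2]:
            v,u=np.nonzero(m["region"])
            P=cloud(p,u,v)
            if len(P)<10: continue
            zt=np.percentile(P[:,2],95)
            T=P[P[:,2]>zt-8] if t!="bat" else P
            r=cv2.minAreaRect(T[:,:2].astype(np.float32))
            print(t,round(m["confidence"],2),np.round(np.array(m["xy"])*[640,480]),len(P),"z",np.round(np.percentile(P[:,2],[5,50,95])),"rect",np.round(r[0]),np.round(r[1]),round(r[2],1),"mean",np.round(T.mean(0)))
E
python3 look.py
```

```text
0.0 [164.8354026 497.9985937 204.6240259] [-2.35243092e-04  1.59230577e-01  9.87241119e-01 -7.35384632e-04] 1.0042081586857263
top [ 317.76861038   30.84887107 1020.9675822 ] [ 0.74325327  0.08309737 -0.07214949 -0.65989685] 42.519124122635056
crate 0.62 [453. 278.] 12865 z [ 6. 10. 40.] rect [ 554. -171.] [144. 384.] 85.4 mean [ 548. -171.   38.]
bat 0.69 [483. 223.] 6733 z [26. 34. 41.] rect [ 557. -190.] [ 79. 355.] 85.1 mean [ 589. -192.   34.]
narrow_block 0.87 [283. 280.] 1059 z [25. 80. 83.] rect [458. 120.] [29. 69.] 57.0 mean [457. 120.  80.]
wide_block 0.78 [295. 197.] 1988 z [18. 80. 83.] rect [593. 120.] [55. 71.] 64.7 mean [592. 120.  81.]
scene [1117.4636789   569.51110034  644.95954476] [0.35808182 0.18138078 0.40287071 0.82254095] 43.13288924845933
crate 0.98 [241. 210.] 8304 z [ 6. 26. 41.] rect [ 554. -172.] [147. 386.] 85.3 mean [ 575. -166.   38.]
bat 0.61 [199. 210.] 4954 z [15. 35. 42.] rect [ 558. -200.] [366. 103.] 2.0 mean [ 604. -185.   32.]
narrow_block 0.79 [388. 237.] 2141 z [10. 54. 82.] rect [461. 119.] [33. 70.] 56.7 mean [464. 121.  80.]
wide_block 0.96 [334. 278.] 3285 z [ 9. 63. 82.] rect [595. 120.] [58. 71.] 64.7 mean [597. 122.  81.]
```

View pics/top0.png

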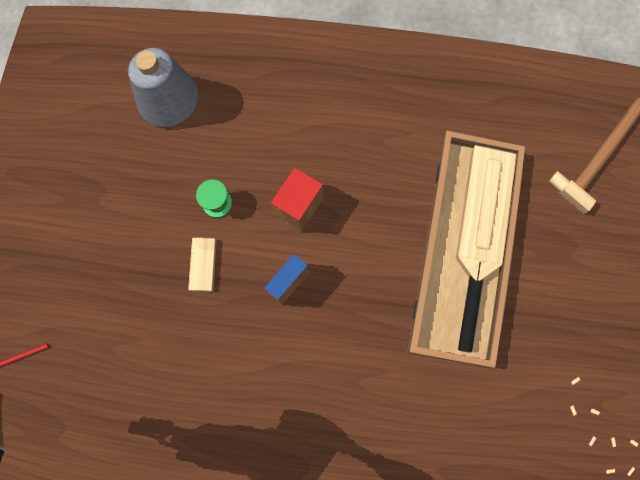

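```bash
python3 - <<'E'
from h import *
p=camera("top")
P=allcloud(p)
c=np.array([554,-171]);a=np.radians(-4.7)
for m in masks_of(p,"crate")[:1]+masks_of(p,"bat")[:1]:
    pass
for yaw in (np.radians(-4.7),):
    Rm=np.array([[np.cos(yaw),np.sin(yaw)],[-np.sin(yaw),np.cos(yaw)]])
    L=(P[:,:2]-c)@Rm.T
    for x0 in (-150,-110,-60,0,40,80,120,150):
        s=(abs(L[:,0]-x0)<6)
        print(x0,[ (y,int(np.median(P[s&(abs(L[:,1]-y)<2.5),2])) if (s&(abs(L[:,1]-y)<2.5)).any() else (y,None) for y in range(-80,85,5)])
for t in ["narrow_block","wide_block"]:
    m=masks_of(p,t)[0]; k=m["region"]
    v,u=np.nonzero(k); Q=cloud(p,u,v); T=Q[abs(Q[:,2]-80)<5]; print(t,cv2.minAreaRect(T[:,:2].astype(np.float32)))
E
```

```text
File "<stdin>", line 12
    print(x0,[ (y,int(np.median(P[s&(abs(L[:,1]-y)<2.5),2])) if (s&(abs(L[:,1]-y)<2.5)).any() else (y,None) for y in range(-80,85,5)])
                                                                                                                                    ^
SyntaxError: closing parenthesis ']' does not match opening parenthesis '('
```

The top view shows the crate at right (cols 410–525, rows 130–365) with the blade upward (+x) and the handle at the bottom, so the open side faces left (+y). Blue block is at (286,277) and red at (298,195), both matching the networks. The other items are distractors.

```bash
python3 - <<'E'
from h import *
p=camera("top")
P=allcloud(p)
c=np.array([554,-171]);yaw=np.radians(-4.7)
Rm=np.array([[np.cos(yaw),np.sin(yaw)],[-np.sin(yaw),np.cos(yaw)]])
L=(P[:,:2]-c)@Rm.T
for x0 in (-150,-110,-70,0,40,80,120,150):
    s=(abs(L[:,0]-x0)<6); r=[]
    for y in range(-80,85,5):
        k=s&(abs(L[:,1]-y)<2.5); r.append(int(np.median(P[k,2])) if k.any() else None)
    print(x0,r)
# top rim fit
k=(abs(P[:,2]-38)<5)&(abs(L[:,0])<200)&(abs(L[:,1])<80)
k2=k&((abs(L[:,1])>58))
for x0 in (-150,-90,-30,30,90,150):
    s=(abs(L[:,0]-x0)<15)&(abs(P[:,2]-38)<6)
    a=L[s,1]; print(x0,np.percentile(a[a>50],[3,50,97]).round(1),np.percentile(a[a<-58],[3,50,97]).round(1))
for t in ["narrow_block","wide_block"]:
    m=masks_of(p,t)[0]; k=m["region"]
    v,u=np.nonzero(k); Q=cloud(p,u,v); T=Q[abs(Q[:,2]-80)<5]; r=cv2.minAreaRect(T[:,:2].astype(np.float32)); print(t,r,T.mean(0))
    o=get_obs(); d=np.array([*r[0],50])-o["ee_pos"]; print("tool-frame shift cm to block, z50:",rot(o["tool_rot"]).T@d/10)
E
```

```text
-150 [0, None, 38, 38, 23, 8, 9, 8, 7, 8, 29, 32, 32, 31, 21, 8, 8, 7, 8, 8, 8, 9, 8, 8, 8, 9, 8, 7, 38, 38, 15, 1, 0]
-110 [0, None, 38, 38, 19, 8, 8, 8, 8, 10, 29, 32, 32, 30, 22, 7, 7, 8, 9, 8, 9, 8, 8, 7, 8, 8, 8, 7, 38, 38, 32, 0, 0]
-70 [1, None, 37, 39, 21, 8, 8, 7, 8, 9, 29, 32, 32, 32, 24, 7, 8, 9, 8, 8, 8, 8, 9, 7, 9, 8, 8, 8, 37, 38, 20, 0, 0]
0 [1, None, 37, 38, 33, 34, 34, 34, 35, 33, 38, 39, 39, 39, 37, 34, 33, 34, 34, 31, 9, 8, 8, 7, 8, 8, 7, 8, 38, 38, 22, 0, 0]
40 [0, None, 37, 38, 35, 34, 35, 34, 33, 35, 38, 40, 40, 40, 38, 34, 33, 34, 34, 31, 9, 8, 7, 9, 8, 8, 8, 8, 38, 38, 24, 0, 1]
80 [0, None, 38, 39, 36, 34, 34, 34, 34, 35, 39, 40, 41, 41, 38, 34, 33, 34, 35, 33, 14, 8, 8, 9, 9, 8, 8, 9, 39, 38, 27, 1, 0]
120 [1, None, 37, 38, 36, 34, 34, 34, 34, 34, 38, 40, 40, 40, 39, 34, 35, 34, 34, 34, 11, 7, 8, 8, 8, 8, 8, 7, 38, 38, 31, 0, 0]
150 [0, None, 37, 39, 37, 35, 34, 35, 36, 34, 40, 40, 40, 40, 39, 34, 35, 34, 34, 33, 9, 8, 8, 8, 8, 8, 8, 8, 37, 38, 18, 0, 1]
-150 [ 59.5  65.8 285.9] [-70.3 -64.5 -59.8]
-90 [ 60.3  65.5 255.8] [-69.6 -64.6 -60.4]
-30 [ 60.6  67.4 308.3] [-69.  -64.3 -59.9]
30 [ 60.9  66.3 263.6] [-69.3 -64.3 -60. ]
90 [60.6 65.6 70.5] [-70.  -64.  -58.7]
150 [ 61.7  69.7 529.2] [-69.2 -63.5 -58.9]
narrow_block ((458.36383056640625, 119.92855834960938), (28.55583381652832, 69.77617645263672), 56.953922271728516) [457.54261168 119.50566135  80.38504537]
tool-frame shift cm to block, z50: [-39.74232006 -26.71072091  15.52982832]
wide_block ((592.9295043945312, 120.39103698730469), (54.806365966796875, 71.38846588134766), 64.87593841552734) [591.79753214 120.39446165  80.61217031]
tool-frame shift cm to block, z50: [-52.50380916 -22.43400953  15.53339395]
```

>>> {"name": "arm_command", "arguments": {
  "moves": [
    [[-39.7,-26.7,4,0.257],[-39.7,-26.7,4,0.257],[-39.7,-26.7,4,0.257],[-39.7,-26.7,4,0.257],[-39.7,-26.7,4,0.257],[-39.7,-26.7,4,0.257],[-39.7,-26.7,4,0.257],[-39.7,-26.7,4,0.257]]
  ],
  "hand": -1
}}

```text
time: 1.45
ee_pos: [410.2, 181.5, 172.2]
tool_rot: [0.0, 0.284, 0.959, 0.0]
wrist_force: [1.3, 1.1, -0.9]
opening: 0.995
```

```bash
cat > go.py <<'E'
from h import *
import sys
# go.py x y z yawdeg : shift in tool axes (cm) and roll to the target
o=get_obs(); M=rot(o["tool_rot"]); t=np.array([float(a) for a in sys.argv[1:4]])
h=np.degrees(np.arctan2(M[1,0],M[0,0])); d=(h-float(sys.argv[4])+90)%180-90
print("t",round(o["time"],2),"ee",np.round(o["ee_pos"],1),"head",round(h,2),"tilt",np.round(M[:,2],3),"open",round(o["opening"],3),"F",np.round(o["wrist_force"],1))
print("shift",np.round(M.T@(t-o["ee_pos"])/10,2),"roll",round(np.radians(d),3),"q6",round(o["q"][5],2))
E
python3 go.py 458.4 119.9 52 -33
```

```text
t 1.45 ee [410.2 181.5 172.2] head 146.95 tilt [ 0.001  0.    -1.   ] open 0.995 F [ 1.3  1.1 -0.9]
shift [-7.39 -2.55 12.02] roll -0.001 q6 -0.75
```

>>> {"name": "arm_command", "arguments": {
  "moves": [
    [[-7.4,-2.5,4,0],[-7.4,-2.5,4,0],[-7.4,-2.5,4,0],[-7.4,-2.5,4,0],[-7.4,-2.5,4,0]]
  ]
}}

```text
time: 1.95
ee_pos: [457.2, 122.7, 132.4]
tool_rot: [0.0, 0.284, 0.959, 0.0]
wrist_force: [0.2, 0.6, 0.6]
opening: 0.998
```

```bash
python3 go.py 458.4 119.9 52 -33
```

```text
t 1.95 ee [457.2 122.7 132.4] head 146.99 tilt [ 0.  0. -1.] open 0.998 F [0.2 0.6 0.6]
shift [-0.25 -0.17  8.04] roll -0.0 q6 -0.9
```

>>> {"name": "arm_command", "arguments": {
  "moves": [
    [[-0.2,-0.2,3,0],[-0.2,-0.2,6,0],[-0.2,-0.2,8,0],[-0.2,-0.2,8,0],[-0.2,-0.2,8,0]]
  ]
}}

```text
time: 2.45
ee_pos: [458.2, 120.1, 52.9]
tool_rot: [0.0, 0.284, 0.959, 0.0]
wrist_force: [1.0, -0.7, 0.5]
opening: 0.999
```

>>> {"name": "arm_command", "arguments": {
  "moves": [
    [[0,0,0,0],[0,0,0,0],[0,0,0,0],[0,0,0,0],[0,0,0,0],[0,0,0,0],[0,0,0,0],[0,0,0,0]]
  ],
  "hand": 1,
  "newtons": 40
}}

```text
time: 3.25
ee_pos: [458.7, 119.2, 53.6]
tool_rot: [0.001, 0.284, 0.959, 0.0]
wrist_force: [-3.5, -0.9, 15.0]
opening: -0.002
```

>>> {"name": "arm_command", "arguments": {
  "moves": [
    [[0,0,-2,0],[0,0,-5,0],[0,0,-9,0],[0,0,-9,0],[0,0,-9,0],[0,0,-9,0]]
  ]
}}

```text
time: 3.85
ee_pos: [457.3, 119.1, 141.0]
tool_rot: [-0.001, 0.284, 0.959, -0.0]
wrist_force: [-0.4, -0.6, -0.2]
opening: 0.004
```

```bash
cat > tgt.py <<'E'
import numpy as np
c=np.array([554,-170.5]);a=np.radians(-4.4)
for n,x,y in(("narrow",75,39.5),("wide",-118,27)):
    print(n,c+[np.cos(a)*x-np.sin(a)*y,np.sin(a)*x+np.cos(a)*y])
E
python3 tgt.py; python3 go.py 631.8 -136.9 150 -4.4
```

```text
narrow [ 631.80935803 -136.8703434 ]
wide [ 438.419189   -134.52673037]
t 3.85 ee [457.3 119.1 141. ] head 146.95 tilt [-0.002 -0.    -1.   ] open 0.004 F [-0.4 -0.6 -0.2]
shift [-28.59 -11.93  -0.93] roll -0.5 q6 -0.9
```

```bash
sed -i 's/0.png/1.png/' look.py; python3 look.py
```

```text
3.85 [457.2719722  119.05442547 140.98952866] [-9.11398883e-04  2.84470912e-01  9.58684187e-01 -3.15107880e-04] 0.0044974159251648625
top [ 317.76861038   30.84887107 1020.9675822 ] [ 0.74325327  0.08309737 -0.07214949 -0.65989685] 42.519124122635056
crate 0.88 [453. 278.] 13020 z [ 5. 10. 40.] rect [ 554. -171.] [144. 384.] 85.4 mean [ 548. -171.   38.]
bat 0.79 [480. 222.] 6738 z [26. 34. 41.] rect [ 554. -190.] [ 78. 350.] 84.8 mean [ 587. -192.   34.]
narrow_block 0.64 [275. 288.] 393 z [35. 80. 83.] rect [443. 133.] [29. 29.] 55.5 mean [440. 132.  81.]
scene [1117.4636789   569.51110034  644.95954476] [0.35808182 0.18138078 0.40287071 0.82254095] 43.13288924845933
crate 0.64 [240. 210.] 8584 z [ 4. 25. 40.] rect [ 554. -172.] [149. 387.] 85.2 mean [ 574. -168.   38.]
bat 0.69 [196. 210.] 4849 z [16. 35. 42.] rect [ 558. -193.] [ 84. 353.] 85.5 mean [ 606. -185.   32.]
narrow_block 0.69 [391. 238.] 2126 z [11. 55. 83.] rect [459. 116.] [33. 70.] 56.6 mean [462. 119.  81.]
wide_block 0.79 [336. 277.] 3197 z [13. 64. 82.] rect [594. 120.] [58. 72.] 65.2 mean [597. 122.  81.]
```

View pics/scene1.png

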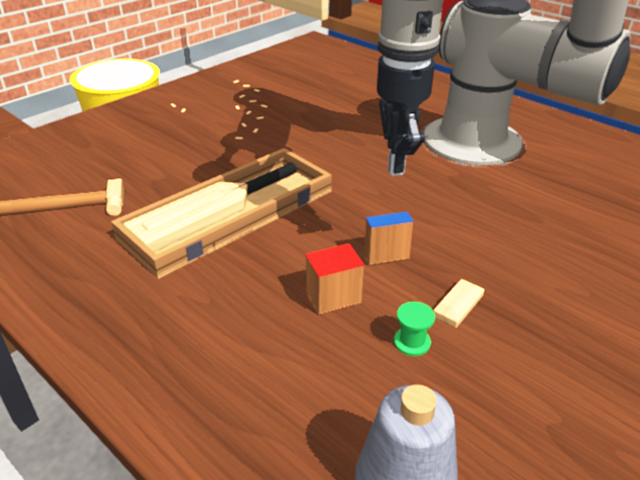

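The scene view shows the blue block still standing at (389,238) and the shut fingers above it, tip at (397,172). The grasp closed over it without holding, so I'm checking where the fingertip really is.

```bash
python3 - <<'E'
from h import *
o=get_obs()
p=camera("scene")
for v in range(130,180,6):
    us=np.arange(380,420,4); print(v,[tuple(np.round(q).astype(int).tolist()) for q in cloud(p,us,np.full(10,v))][2:8])
P=allcloud(p); p2=camera("top"); P2=allcloud(p2)
for n,Q in(("s",P),("t",P2)):
    k=(np.hypot(Q[:,0]-457,Q[:,1]-119)<60)&(Q[:,2]>95)
    z=Q[k]; i=np.argsort(z[:,2])[:8]; print(n,k.sum(),z[i].round(0).tolist())
E
```

```text
130 [(470, 107, 240), (481, 122, 249), (479, 127, 250), (479, 134, 253), (480, 141, 256), (482, 149, 259)]
136 [(460, 101, 224), (482, 123, 240), (476, 126, 239), (472, 130, 239), (493, 151, 254), (501, 162, 262)]
142 [(462, 103, 216), (472, 117, 225), (474, 125, 228), (485, 140, 238), (495, 153, 247), (500, 163, 253)]
148 [(159, -111, 3), (474, 119, 216), (483, 132, 225), (489, 144, 232), (493, 153, 237), (489, 157, 237)]
154 [(177, -97, 1), (469, 117, 204), (481, 133, 215), (484, 141, 219), (476, 142, 216), (470, 145, 215)]
160 [(197, -82, 1), (472, 120, 196), (471, 126, 198), (464, 128, 196), (460, 133, 196), (168, -51, 1)]
166 [(465, 109, 178), (470, 119, 185), (470, 127, 188), (465, 131, 188), (452, 129, 181), (188, -36, 1)]
172 [(238, -50, 3), (469, 120, 175), (466, 125, 175), (464, 131, 176), (212, -28, 1), (204, -15, 2)]
178 [(252, -39, -1), (251, -30, 3), (244, -25, 2), (239, -19, 2), (233, -13, 2), (226, -8, 1)]
s 7908 [[460.0, 125.0, 169.0], [462.0, 124.0, 170.0], [468.0, 118.0, 170.0], [465.0, 121.0, 170.0], [455.0, 129.0, 170.0], [468.0, 120.0, 170.0], [467.0, 121.0, 171.0], [460.0, 125.0, 171.0]]
t 12946 [[430.0, 101.0, 215.0], [432.0, 103.0, 215.0], [431.0, 104.0, 219.0], [432.0, 104.0, 219.0], [432.0, 106.0, 220.0], [433.0, 106.0, 222.0], [432.0, 105.0, 223.0], [428.0, 98.0, 223.0]]
```

The measured fingertip is at z ≈ 169, but the state reports 141. The real tip is therefore about 28 mm higher than reported, while x and y agree. That explains the miss: the tips shut at about 81 mm, just over the block top. I'll correct by 28 mm and retry.

>>> {"name": "arm_command", "arguments": {
  "moves": [
    [[0,0,0,0],[0,0,0,0],[0,0,0,0],[0,0,0,0],[0,0,0,0],[0,0,0,0]]
  ],
  "hand": -1
}}

```text
time: 5.05
ee_pos: [458.1, 119.2, 142.0]
tool_rot: [0.0, 0.284, 0.959, 0.0]
wrist_force: [0.2, 0.1, -0.5]
opening: 0.991
```

>>> {"name": "arm_command", "arguments": {
  "moves": [
    [[0,0.2,3,0],[0,0.2,6,0],[0,0.2,9,0],[0,0.2,10.5,0],[0,0.2,11.8,0],[0,0.2,11.8,0]]
  ]
}}

```text
time: 5.65
ee_pos: [458.0, 120.7, 22.5]
tool_rot: [-0.002, 0.284, 0.959, -0.001]
wrist_force: [-0.7, 0.2, 0.6]
opening: 0.996
```

>>> {"name": "arm_command", "arguments": {
  "moves": [
    [[0,0,0,0],[0,0,0,0],[0,0,0,0],[0,0,0,0],[0,0,0,0],[0,0,0,0],[0,0,0,0],[0,0,0,0]]
  ],
  "hand": 1,
  "newtons": 40
}}

```text
time: 6.45
ee_pos: [459.5, 120.8, 24.6]
tool_rot: [0.0, 0.284, 0.959, 0.0]
wrist_force: [-1.3, -1.4, 6.3]
opening: 0.321
```

>>> {"name": "arm_command", "arguments": {
  "moves": [
    [[0,0,-3,0],[0,0,-7,0],[0,0,-11,0],[0,0,-12,0],[0,0,-12,0],[0,0,-12,0]]
  ]
}}

```text
time: 7.05
ee_pos: [458.2, 120.8, 142.8]
tool_rot: [-0.001, 0.284, 0.959, -0.0]
wrist_force: [0.0, 0.1, -1.3]
opening: 0.319
```

```bash
python3 - <<'E'
from h import *
p=camera("scene"); m=masks_of(p,"narrow_block")
for k in m[:2]:
    v,u=np.nonzero(k["region"]); P=cloud(p,u,v); print(k["confidence"],len(P),np.percentile(P,[2,50,98],axis=0).round(0).tolist())
cv2.imwrite("pics/s2.png",p["frame"][60:330,220:580])
E
python3 go.py 631.8 -136.9 141 -4.4
```

```text
0.97 2079 [[438.0, 91.0, 122.0], [476.0, 123.0, 161.0], [495.0, 149.0, 200.0]]
t 7.15 ee [458.  120.7 142.2] head 146.95 tilt [-0.004 -0.    -1.   ] open 0.322 F [ 0.3 -0.1 -0.6]
shift [-28.62 -12.11   0.07] roll -0.5 q6 -0.9
```

View pics/s2.png

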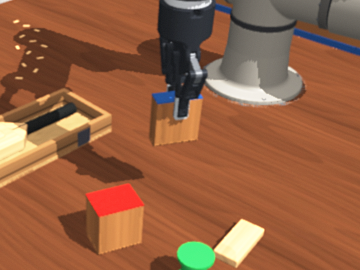

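The crop shows the blue block gripped upright and clear of the bench, with its bottom at z ≈ 120 (crop pixel (175,118)). Next I'm moving it over the crate.

>>> {"name": "arm_command", "arguments": {
  "moves": [
    [[-28.6,-12.1,0,-0.5],[-28.6,-12.1,0,-0.5],[-28.6,-12.1,0,-0.5],[-28.6,-12.1,0,-0.5],[-28.6,-12.1,0,-0.5],[-28.6,-12.1,0,-0.5],[-28.6,-12.1,0,-0.5],[-28.6,-12.1,0,-0.5]]
  ]
}}

```text
time: 7.95
ee_pos: [633.0, -139.2, 140.9]
tool_rot: [-0.002, 0.04, 0.999, 0.0]
wrist_force: [0.7, 1.6, -1.1]
opening: 0.321
```

>>> {"name": "arm_command", "arguments": {
  "moves": [
    [[0,0,0,0],[0,0,0,0],[0,0,0,0]]
  ]
}}

```text
time: 8.25
ee_pos: [632.4, -135.1, 143.9]
tool_rot: [-0.0, 0.038, 0.999, 0.0]
wrist_force: [0.2, -0.7, -0.8]
opening: 0.322
```

```bash
python3 go.py 631.8 -136.9 75 -4.4
```

```text
t 8.25 ee [ 632.4 -135.1  143.9] head 175.69 tilt [-0.001  0.    -1.   ] open 0.322 F [ 0.2 -0.7 -0.8]
shift [ 0.04 -0.19  6.89] roll 0.002 q6 -1.82
```

>>> {"name": "arm_command", "arguments": {
  "moves": [
    [[0,-0.1,3,0],[0,-0.1,6,0],[0,-0.1,6.9,0],[0,-0.1,6.9,0],[0,-0.1,6.9,0]]
  ]
}}

```text
time: 8.75
ee_pos: [633.6, -137.4, 76.4]
tool_rot: [0.001, 0.038, 0.999, -0.0]
wrist_force: [1.2, 0.0, -0.6]
opening: 0.322
```

```bash
cat > blk.py <<'E'
from h import *
import sys
t=sys.argv[1]; c=np.array([554,-170.5]);a=np.radians(-4.4)
Rm=np.array([[np.cos(a),np.sin(a)],[-np.sin(a),np.cos(a)]])
o=get_obs(); print("ee local",(Rm@(o["ee_pos"][:2]-c)).round(1),o["ee_pos"][2].round(1))
for n in("scene","top"):
    p=camera(n)
    for m in masks_of(p,t)[:1]:
        v,u=np.nonzero(m["region"]); P=cloud(p,u,v); L=(P[:,:2]-c)@Rm.T; L=np.c_[L,P[:,2]]
        print(n,m["confidence"],len(P),"pct 2/10/50/90/98 x,y,z",np.percentile(L,[2,10,50,90,98],axis=0).round(1).T.tolist())
        T=L[L[:,2]>np.percentile(L[:,2],97)-6]; print("  top",cv2.minAreaRect(T[:,:2].astype(np.float32)))
    if len(sys.argv)>2: cv2.imwrite(f"pics/{sys.argv[2]}_{n}.png",p["frame"])
E
python3 blk.py narrow_block n3
```

```text
ee local [76.9 39.1] 76.4
scene 0.72 1728 pct 2/10/50/90/98 x,y,z [[46.4, 53.6, 95.0, 114.1, 115.1], [26.2, 32.8, 50.7, 52.8, 53.9], [57.7, 64.4, 95.1, 132.6, 134.2]]
  top ((84.09677124023438, 46.46548080444336), (43.489192962646484, 71.17922973632812), 57.91827392578125)
```

View pics/n3_scene.png

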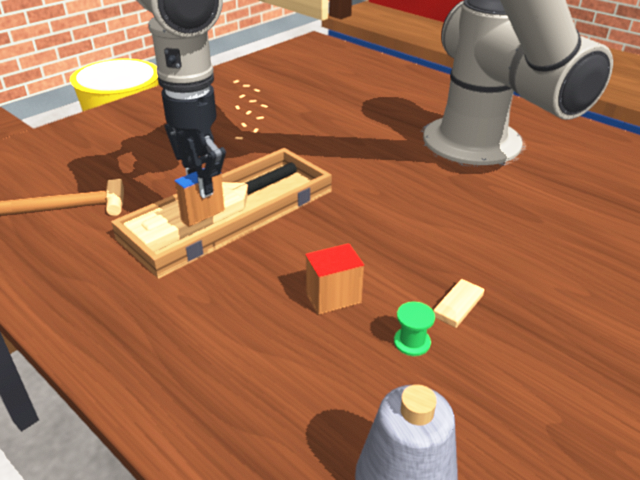

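The view shows the blue block over the gap beside the blade (about (203,205)), spanning x 46–115 with its +y face at y = 53. Its centre is at about (80, 39), and the bottom needs to drop about 46 mm.

>>> {"name": "arm_command", "arguments": {
  "moves": [
    [[0,0,1,0],[0,0,2,0],[0,0,3,0],[0,0,4,0],[0,0,4.3,0],[0,0,4.3,0],[0,0,4.3,0]]
  ]
}}

```text
time: 9.65
ee_pos: [632.4, -137.8, 32.4]
tool_rot: [-0.0, 0.038, 0.999, -0.0]
wrist_force: [-3.8, -0.7, 6.8]
opening: 0.32
```

>>> {"name": "arm_command", "arguments": {
  "moves": [
    [[0,0,0.15,0],[0,0,0.3,0],[0,0,0.3,0],[0,0,0.3,0]]
  ]
}}

```text
time: 10.05
ee_pos: [632.5, -137.9, 32.3]
tool_rot: [0.0, 0.038, 0.999, -0.0]
wrist_force: [-11.4, 1.1, 24.6]
opening: 0.318
```

```bash
python3 blk.py narrow_block; python3 go.py 0 0 0 -4.4
```

```text
ee local [75.8 38.5] 32.3
scene 0.84 1252 pct 2/10/50/90/98 x,y,z [[46.8, 54.3, 96.2, 113.2, 114.1], [23.8, 29.7, 50.2, 52.9, 57.6], [29.7, 37.8, 61.4, 89.4, 90.7]]
  top ((95.20374298095703, 36.68650817871094), (37.013797760009766, 38.21678924560547), 82.83301544189453)
t 10.25 ee [ 632.5 -137.8   32.3] head 175.61 tilt [ 0.001 -0.001 -1.   ] open 0.322 F [-10.5   0.9  24.4]
shift [64.13  8.9   3.18] roll 0.0 q6 -1.83
```

>>> {"name": "arm_command", "arguments": {
  "moves": [
    [[0,0,-0.3,0],[0,0,-0.3,0],[0,0,-0.3,0]]
  ]
}}

```text
time: 10.55
ee_pos: [633.2, -137.7, 32.4]
tool_rot: [0.0, 0.038, 0.999, -0.0]
wrist_force: [-2.3, 0.7, 7.5]
opening: 0.318
```

>>> {"name": "arm_command", "arguments": {
  "moves": [
    [[0,0,0,0],[0,0,0,0],[0,0,0,0],[0,0,0,0],[0,0,0,0],[0,0,0,0]]
  ],
  "hand": -1
}}

```text
time: 11.15
ee_pos: [632.8, -137.5, 31.9]
tool_rot: [-0.0, 0.038, 0.999, 0.0]
wrist_force: [-0.1, -0.4, -0.8]
opening: 1.006
```

>>> {"name": "arm_command", "arguments": {
  "moves": [
    [[0,0,-2,0],[0,0,-5,0],[0,0,-9,0],[0,0,-13,0],[0,0,-13,0],[0,0,-13,0]]
  ]
}}

```text
time: 11.75
ee_pos: [633.2, -137.7, 163.0]
tool_rot: [0.001, 0.038, 0.999, -0.0]
wrist_force: [-0.7, 0.6, -1.2]
opening: 0.998
```

```bash
python3 blk.py narrow_block;python3 go.py 592.9 120.4 145 -25.1
```

```text
ee local [76.5 38.8] 163.0
scene 0.79 1679 pct 2/10/50/90/98 x,y,z [[45.0, 52.3, 86.0, 113.5, 114.6], [23.7, 30.1, 49.9, 52.3, 53.7], [31.5, 39.3, 69.9, 89.8, 91.0]]
  top ((79.58256530761719, 37.64747619628906), (31.984699249267578, 70.96514892578125), 89.72390747070312)
t 11.95 ee [ 632.  -137.3  160.2] head 175.6 tilt [-0.003  0.001 -1.   ] open 1.0 F [-0.4 -0.3 -0.1]
shift [ 5.87 25.39  1.56] roll 0.361 q6 -1.83
```

Narrow block is placed at about (80, 38.5) and stands straight. Now the wide block.

>>> {"name": "arm_command", "arguments": {
  "moves": [
    [[5.9,25.4,0,0.361],[5.9,25.4,0,0.361],[5.9,25.4,0,0.361],[5.9,25.4,0,0.361],[5.9,25.4,0,0.361],[5.9,25.4,0,0.361],[5.9,25.4,0,0.361],[5.9,25.4,0,0.361]]
  ]
}}

```text
time: 12.75
ee_pos: [593.5, 119.3, 161.3]
tool_rot: [-0.0, 0.217, 0.976, -0.0]
wrist_force: [-0.3, -0.3, -0.0]
opening: 1.004
```

>>> {"name": "arm_command", "arguments": {
  "moves": [
    [[0,0,0,0],[0,0,0,0],[0,0,0,0]]
  ]
}}

```text
time: 13.05
ee_pos: [593.8, 118.9, 161.9]
tool_rot: [-0.0, 0.218, 0.976, -0.0]
wrist_force: [-0.3, -0.5, 0.3]
opening: 1.004
```

```bash
python3 go.py 592.9 120.4 22 -25.1
```

```text
t 13.05 ee [593.8 118.9 161.9] head 154.81 tilt [-0. -0. -1.] open 1.004 F [-0.3 -0.5  0.3]
shift [ 0.14  0.1  13.99] roll -0.002 q6 -1.06
```

>>> {"name": "arm_command", "arguments": {
  "moves": [
    [[0.1,0.1,4,0],[0.1,0.1,8,0],[0.1,0.1,11,0],[0.1,0.1,13,0],[0.1,0.1,14.2,0],[0.1,0.1,14.2,0]]
  ]
}}

```text
time: 13.65
ee_pos: [592.2, 121.1, 18.5]
tool_rot: [-0.001, 0.217, 0.976, -0.0]
wrist_force: [0.1, -0.0, 0.8]
opening: 1.002
```

>>> {"name": "arm_command", "arguments": {
  "moves": [
    [[0,0,0,0],[0,0,0,0],[0,0,0,0],[0,0,0,0],[0,0,0,0],[0,0,0,0],[0,0,0,0]]
  ],
  "hand": 1,
  "newtons": 50
}}

```text
time: 14.35
ee_pos: [594.0, 121.4, 21.7]
tool_rot: [0.001, 0.217, 0.976, 0.0]
wrist_force: [-2.1, -1.8, 5.8]
opening: 0.625
```

>>> {"name": "arm_command", "arguments": {
  "moves": [
    [[0,0,-3,0],[0,0,-7,0],[0,0,-11,0],[0,0,-12.5,0],[0,0,-12.5,0],[0,0,-12.5,0]]
  ]
}}

```text
time: 14.95
ee_pos: [592.5, 121.6, 144.4]
tool_rot: [-0.0, 0.217, 0.976, -0.0]
wrist_force: [0.3, 0.7, -2.6]
opening: 0.627
```

```bash
python3 go.py 438.4 -134.5 145 -4.4; python3 - <<'E'
from h import *
p=camera("scene"); m=masks_of(p,"wide_block")[0]
v,u=np.nonzero(m["region"]); P=cloud(p,u,v); print(m["confidence"],len(P),np.percentile(P,[2,50,98],axis=0).round(0).tolist())
E
```

```text
t 14.95 ee [592.5 121.6 144.4] head 154.92 tilt [-0.001  0.    -1.   ] open 0.627 F [ 0.3  0.7 -2.6]
shift [  3.1  -29.73  -0.05] roll -0.361 q6 -1.06
0.86 2990 [[575.0, 85.0, 128.0], [616.0, 133.0, 170.0], [635.0, 159.0, 205.0]]
```

>>> {"name": "arm_command", "arguments": {
  "moves": [
    [[3.1,-29.7,0,-0.361],[3.1,-29.7,0,-0.361],[3.1,-29.7,0,-0.361],[3.1,-29.7,0,-0.361],[3.1,-29.7,0,-0.361],[3.1,-29.7,0,-0.361],[3.1,-29.7,0,-0.361],[3.1,-29.7,0,-0.361]]
  ]
}}

```text
time: 15.85
ee_pos: [438.0, -135.1, 144.0]
tool_rot: [-0.001, 0.04, 0.999, 0.001]
wrist_force: [-0.0, 0.3, -1.6]
opening: 0.627
```

>>> {"name": "arm_command", "arguments": {
  "moves": [
    [[0,0,2,0],[0,0,5,0],[0,0,6,0],[0,0,6,0],[0,0,6,0]]
  ]
}}

```text
time: 16.35
ee_pos: [439.7, -133.8, 85.4]
tool_rot: [0.0, 0.038, 0.999, 0.0]
wrist_force: [0.4, 0.9, -1.7]
opening: 0.627
```

```bash
python3 go.py 438.4 -134.5 28 -4.4; python3 blk.py wide_block w4
```

```text
t 16.35 ee [ 439.7 -133.8   85.4] head 175.67 tilt [ 0.  0. -1.] open 0.627 F [ 0.4  0.9 -1.7]
shift [ 0.13 -0.08  5.74] roll 0.001 q6 -1.96
ee local [-116.8   27.8] 85.4
scene 0.79 1998 pct 2/10/50/90/98 x,y,z [[-147.6, -136.6, -92.5, -80.3, -79.1], [1.0, 8.8, 47.8, 55.1, 56.7], [68.0, 77.1, 111.8, 145.7, 147.0]]
  top ((-113.16612243652344, 27.155223846435547), (69.79789733886719, 59.936153411865234), 1.2403010129928589)
```

View pics/w4_scene.png

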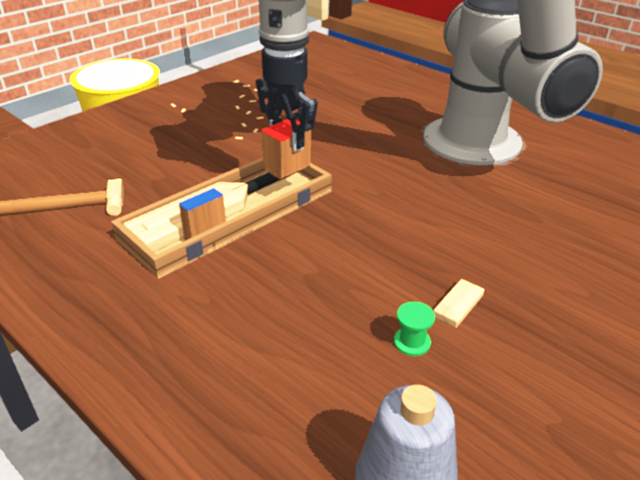

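The view shows the blue block standing beside the blade at (203,215) and the red block above the handle gap at (285,150). The red block's centre is at about (-113, 28) and the gap's middle is at y ≈ 26, so I'll lower it 56 mm with a −1.5 mm y nudge.

>>> {"name": "arm_command", "arguments": {
  "moves": [
    [[0,-0.15,1.5,0],[0,-0.15,3,0],[0,-0.15,4,0],[0,-0.15,4.8,0],[0,-0.15,5.4,0],[0,-0.15,5.4,0],[0,-0.15,5.4,0]]
  ]
}}

```text
time: 17.25
ee_pos: [439.1, -135.8, 31.1]
tool_rot: [0.0, 0.038, 0.999, -0.0]
wrist_force: [-0.5, 0.2, -1.7]
opening: 0.622
```

>>> {"name": "arm_command", "arguments": {
  "moves": [
    [[0,0,0.15,0],[0,0,0.3,0],[0,0,0.3,0],[0,0,0.3,0]]
  ]
}}

```text
time: 17.65
ee_pos: [439.5, -136.0, 29.7]
tool_rot: [0.001, 0.038, 0.999, -0.0]
wrist_force: [-3.3, 1.4, 14.9]
opening: 0.62
```

```bash
python3 blk.py wide_block
```

```text
ee local [-116.8   25.6] 29.7
scene 0.62 1511 pct 2/10/50/90/98 x,y,z [[-147.9, -132.7, -89.1, -80.4, -79.4], [-0.5, 6.2, 37.7, 52.8, 54.6], [19.1, 35.0, 64.1, 90.3, 91.5]]
  top ((-113.8951416015625, 27.041358947753906), (57.31803512573242, 69.62484741210938), 87.894775390625)
```

>>> {"name": "arm_command", "arguments": {
  "moves": [
    [[0,0,-0.2,0],[0,0,-0.2,0],[0,0,-0.2,0]]
  ]
}}

```text
time: 18.15
ee_pos: [439.0, -135.8, 30.0]
tool_rot: [0.0, 0.038, 0.999, 0.0]
wrist_force: [-0.1, -0.3, -1.3]
opening: 0.625
```

>>> {"name": "arm_command", "arguments": {
  "moves": [
    [[0,0,0,0],[0,0,0,0],[0,0,0,0],[0,0,0,0],[0,0,0,0],[0,0,0,0]]
  ],
  "hand": -1
}}

```text
time: 18.75
ee_pos: [438.9, -135.8, 29.9]
tool_rot: [0.0, 0.038, 0.999, 0.0]
wrist_force: [-0.1, -0.4, 0.2]
opening: 1.003
```

>>> {"name": "arm_command", "arguments": {
  "moves": [
    [[0,0,-2,0],[0,0,-5,0],[0,0,-9,0],[0,0,-14,0],[0,0,-14,0],[0,0,-14,0]]
  ]
}}

```text
time: 19.35
ee_pos: [439.3, -136.0, 170.8]
tool_rot: [0.001, 0.038, 0.999, -0.001]
wrist_force: [-0.4, 0.1, -0.3]
opening: 0.999
```

>>> {"name": "arm_command", "arguments": {
  "moves": [
    [[0,5,0,0],[0,10,0,0],[0,15,0,0],[0,20,0,0],[0,25,0,0],[0,25,0,0],[0,25,0,0],[0,25,0,0]]
  ]
}}

```text
time: 20.15
ee_pos: [457.5, 112.6, 168.8]
tool_rot: [-0.001, 0.039, 0.999, -0.0]
wrist_force: [0.2, 0.5, 0.2]
opening: 1.003
```

```bash
python3 blk.py wide_block f5; python3 blk.py narrow_block; sed -i 's/1.png/2.png/' look.py; python3 look.py | grep bat
```

```text
ee local [-118.   274.9] 168.8
scene 0.82 1956 pct 2/10/50/90/98 x,y,z [[-150.5, -142.0, -100.4, -81.4, -80.2], [-1.9, 5.4, 41.2, 52.0, 53.5], [16.2, 35.8, 71.5, 90.2, 91.4]]
  top ((-115.32817077636719, 25.630172729492188), (58.604759216308594, 72.0376968383789), 88.84165954589844)
top 0.85 2036 pct 2/10/50/90/98 x,y,z [[-153.1, -150.8, -120.6, -90.0, -83.7], [-0.5, 4.8, 30.0, 52.2, 52.6], [21.7, 49.7, 88.0, 90.3, 91.6]]
  top ((-117.80461120605469, 25.429134368896484), (54.82902526855469, 71.22865295410156), 89.22866821289062)
ee local [-117.3  274.5] 169.8
scene 0.98 1645 pct 2/10/50/90/98 x,y,z [[46.2, 52.9, 86.5, 113.6, 114.7], [24.6, 30.1, 49.7, 52.1, 53.2], [29.8, 40.5, 70.7, 89.8, 90.9]]
  top ((79.41007995605469, 37.479129791259766), (71.32240295410156, 31.8636531829834), 0.10735739767551422)
bat 0.74 [481. 226.] 6380 z [29. 35. 42.] rect [ 554. -187.] [ 85. 350.] 85.1 mean [ 589. -193.   35.]
bat 0.67 [170. 214.] 2916 z [17. 35. 41.] rect [ 599. -179.] [120. 277.] 86.2 mean [ 629. -189.   33.]
```

View pics/f5_top.png

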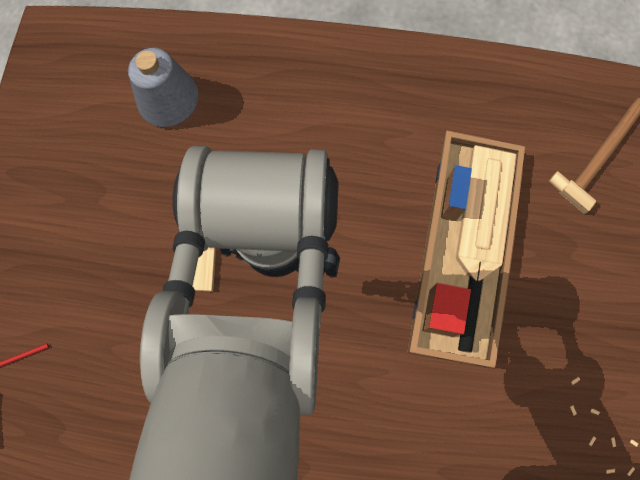

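The top view shows blue at (460,188) beside the blade and red at (450,308) beside the handle. Both lie lengthwise in the crate, the bat hasn't moved and the arm is clear. Handing in.

```bash
python3 -c "
from plant import *
print(sign_off())"
```

```text
the job is handed in; nothing more can be done
None
```

Both blocks are standing in their gaps on the crate floor and have been let go. The job was handed in at about 20 s of the 58 s allowed.

**Final checks:** positions are in the crate frame, which I fitted from the images myself.

| Block | x, y (mm) | Top height (mm) | Lengthwise alignment |
|---|---|---|---|
| Narrow (blue) | about 79, 38 | about 90, nominal 88 on the floor | within about 1° |
| Wide (red) | about −117, 25.5 | about 90, nominal 88 on the floor | within about 1° |

- **Bat:** in the top camera its fitted centre is within about 4 mm of where it started. The scene camera's bat fit was useless at the end because the blocks hid part of it.
- **Arm:** it ended 25 cm to the side of the crate, gripper open and touching nothing.

**What went wrong or disagreed:**
- **Missed grasp:** the first grasp of the blue block closed over its top and shifted it about 3 mm. The real fingertips were about 28 mm higher than the reported TCP, so I corrected the heights for that and the later grasps held.
- **Hard set-down:** the blue block pressed the floor with about 25 N at the wrist before I eased off.
- **Missing reading:** the top camera's network did not report the blue block in the last check. Its position comes from the scene camera, and it shows in place in the top picture.

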